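# Open the tilt-out bin without letting it bang

## Task

Open the tilt-out bin on the side table quietly, one-handed and without gripping anything: press its release button down with one finger and, while that finger still holds the button down, stop the lip of the bin with the other finger as it springs out, before the bin is half open. Then let the bin down slowly against your finger until it lies fully open on its stop, and take the hand away. Never pinch the lip between the fingers, and leave the bottles, the jar, the opener, the spice tin and the crate as they stand.

Things in the scene. Friction and masses are not known exactly. Their poses are not given: they have to be found in the camera images.
- housing: Steel box of the counter-top tilt-out bin, fixed: 190 mm deep (its x), 224 mm wide (y), 200 mm high (z). Origin: centre of its underside on the table. Its open front looks to its -x (front edge at x = -95 mm); the bin, an open trough with crown caps at the bottom, sits in it and tips out towards -x. Flat top sheet at z = 200 mm.
- bin (a joint): Opening angle of the bin, rad: 0 shut and latched, 0.62 fully open on its stop. Level hinge along housing y at housing x = -95 mm, z = 14 mm; the top tips towards housing -x. A spring drives it open with about 1.5 to 2.5 N at the lip; let go, it flies open at over 2 rad/s and bangs on the stop. On the stop it stays open by itself. Latched, it cannot be pulled open.
- bin_lip (a point): Middle of the top edge of the bin's rolled front lip, moving with the bin. The lip is 214 mm wide, 10 mm thick front to back, 12 mm high, above a 4 mm panel; its back is flush with the housing's front edge. Shut: housing x = -100, y = 0, z = 230 mm, i.e. 30 mm above the top sheet, 18 mm above the button. It swings on a 216 mm radius; fully open it is 125 mm further forward and 43 mm lower.
- release (a joint): How far the release button is pressed down, in m: 0 up, 0.009 fully down. It is sprung: 2 N to start it, 4.3 N fully down; it lets the bin go when pressed about 5 mm and comes up by itself when let go.
- button_top (a point): Centre of the top of the release button, a round black button 30 mm in diameter in the housing's top sheet, standing 12 mm above it when up: at housing x = -51 mm, y = 0, z = 212 mm; the axis of the button is 44 mm behind the back of the lip. It is pressed straight down.
- bottle_a: Clear glass bottle with a steel crown cap, standing upright, 62 mm in diameter, 205 mm high; origin at the centre of its base. Bystander.
- bottle_b: Clear glass bottle like the other, 62 mm in diameter, 205 mm high; origin at the centre of its base. Bystander.
- jar: Screw-top glass jar with steel lid, standing upright, 76 mm in diameter, 115 mm high; origin at the centre of its base. Bystander.
- opener: Bottle opener lying on the table, wooden handle (along its -x) with a steel ring head, 148 mm long, 22 mm wide at the handle and 42 mm at the head, 14 mm high; origin on its underside near the middle. Bystander.
- spice_tin: Small round aluminium tin, 44 mm in diameter, 42 mm high, standing on the rear part of the housing's top; origin at the centre of its base. Bystander.
- crate: Blue plastic bottle crate, 270 x 190 x 130 mm, with three bottles in it reaching 205 mm; origin at the centre of its underside. Bystander.

How it is judged:
On the way:
1. one finger holds the release button down while the bin, sprung out but less than half open, stands still against the other finger (value of joint release above 0.003 m and contact force between the fingers and release above 0.3 N and contact force between the fingers and bin above 0.3 N and value of joint bin between 0.03 and 0.31 rad and velocity of joint bin between -0.1 and 0.1 rad/s), for 0.2 s.
At the end, for the whole second after the job is handed in: The bin lies still on its stop (over 0.59 of 0.62 rad), the button up. It was caught still, under half open, with the button held down, for 0.2 s; past half open it never exceeded 1 rad/s; no bystander moved over 25 mm or tipped over 0.3 rad (value of joint bin above 0.59 rad and velocity of joint bin between -0.05 and 0.05 rad/s and value of joint release below 0.002 m); the robot touches nothing.
It fails at once if the bin flew open: past half open it moved faster than 1 rad/s (value of joint bin above 0.31 rad and velocity of joint bin above 1 rad/s).
It fails at once if the lip was pinched between the fingers: its front face and its back (or the panel under it) pressed at once (contact force between the fingers and bin_c2 above 4 N and (contact force between the fingers and bin_c3 above 4 N or contact force between the fingers and bin_c1 above 4 N)).
It fails at once if a bottle or the jar was shoved, lifted or tipped (distance of any of bottle_a, bottle_b, jar from where it was at the start of the episode above 0.025 m or angle between any of bottle_a, bottle_b, jar's own z axis and vertical above 0.3 rad).
It fails at once if the opener, the spice tin or the crate was shoved, lifted or tipped (distance of any of opener, spice_tin, crate from where it was at the start of the episode above 0.025 m or angle between any of opener, spice_tin, crate's own z axis and vertical above 0.3 rad).
It also fails if it takes over 43 s, if anything falls off the work surface, if the arm or the gripper's body presses on something with over 40 N, if the wrist force passes 120 N, or if a joint passes its speed limit or range.

## Robot

A 7-joint arm with a two-finger parallel gripper is mounted at the origin on the work surface. World frame = base frame: x ahead of the robot, y to its left, z up, the work surface at z = 0. Lengths are in m, angles in rad, forces in N, time in s.
With the tool pointing down it reaches from about 0.425 to 0.925 m from the base axis. Payload 6.8 kg.
Tool frame: the origin (TCP) lies between the finger pads; the fingertips stand 25 mm ahead of it and the grasp point (between the pads) lies 6 mm ahead of it; x points along the fingers, y is the direction in which the jaws open and shut, and the axes are right-handed (so a half turn about x gives the same grasp; the last joint's range is limited). The gripper opens to 85 mm and grips with 20 to 120 N. Pads are 22 mm wide; open, the fingers measure 114 mm over their backs; the gripper's body (76 mm by 85 mm) begins 54 mm behind the grasp point. The pads swing forward as they close: fully open they stand 13 mm farther back than shut.
Start: joints at [-1.345, 0.477, 0.022, 1.555, -0.011, 1.109, -0.083], TCP at [0.221, 0.638, 0.256] pointing down, gripper open.
Joint ranges: [-2.96, 2.96], [-0.34, 2.1], [-1.41, 1.46], [0.24, 2.44], [-1.37, 4.51], [0.17, 1.92], [-2.96, 2.96]. Speed limits (rad/s): [2.39, 2.39, 3.14, 3.14, 3.14, 3.14, 3.14].

## Interface

Orientations are given as a 3x3 rotation matrix whose columns are the frame's x, y, z axes.
In Python, from workcell import manip gives the robot as it stands. The module is installed in compiled form; this text tells all that it offers.
- The arm moves only by the tool arm_command, never from a script. Its argument "series" is a list of rows, each an object of numbers: "gripper": the closure, from -1 (fully open) to 1 (shut); "x", "y", "z": the shift along the tool's x, y, z in cm; "roll": the turn about the tool's x in degrees. A call has 1 to 5 rows; each row shifts and turns the pose as measured when the row begins, along the tool's axes as they then stand; what a row does not reach is not made up. A row lasts 1/10 s, in which the tool goes at most 50 mm and 8.59 degrees, less where a joint would pass 70% of its speed; a pose out of reach is approached as far as the arm can. A call with a gripper value outside its range is refused whole. The fingers move at their own pace and stop on an object; "newtons" is the grip in N (left out, the last holds). Time passes only in rows, so rows that do not move let the fingers close. It gives the time, the measured TCP pose, the force and the opening at its end, in the units of the state.
- manip.get_state(): the state, without advancing time (a new reading comes with each control period).
- manip.snapshot(name): name is "scene" or "top"; returns a dict with "color" (480x640x3 uint8, red, green, blue), "depth" (480x640 float32, m along the optical axis (not along the pixel's ray), 0 where there is no reading), "K" (3x3 intrinsics, pixels), "D" ([k1, k2, p1, p2, k3] as OpenCV has them; the pictures are not rectified), "cam_to_world" (4x4, takes a point from camera to world coordinates). Camera axes: x right, y down, z forward; pixel columns grow to the right and rows downward; lengths in m; the calibration is good to about 2 mm. A picture is of the moment at which its call begins.
- manip.close_job(): hands the job in, once; it reports no verdict.
The state is a dict: "t": time; "joints": joint angles; "joint_vel": joint speeds; "joint_efforts": joint torques, N m; "ee_pos": TCP position; "orientation": TCP orientation; "contact_force": force on the tool from outside, world axes, zero at the start; "moment": the same for the moment, N m; "gripper_width": finger opening in m.
Only numpy, scipy, OpenCV 4.12 (cv2) and the standard library are available. Lean on these libraries where they do the work, as an engineer would, in place of code of your own. Each camera call takes 0.05 s, during which the arm holds its last target. There are 200 camera calls.

## Working session

There is one attempt and no reset: what is moved stays moved. The work goes in short steps, Python scripts to look and compute and a tool call to move; the robot and the scene stay as the last step left them, time stands still between calls to the robot, and variables do not carry over. Pictures are saved under pics/ and viewed, about 8 in all and at most 12, crops included, and the job is handed in when it is done.

Besides the shell and the picture viewer there is one more tool, called after ">>>" as a command line: name --argument value ..., lists and objects as JSON in quotes. arm_command: Moves the arm, as the interface text tells. Its arguments: {"type":"object","properties":{"series":{"type":"array","items":{"type":"object","properties":{"gripper":{"type":"number"},"x":{"type":"number"},"y":{"type":"number"},"z":{"type":"number"},"roll":{"type":"number"}}}},"newtons":{"type":"number"}},"required":["series"]}

```bash
mkdir -p pics; cat > h.py <<'E'
from workcell import manip
import numpy as np, cv2
def snap(n,f=None):
    s=manip.snapshot(n)
    if f: cv2.imwrite('pics/'+f,s['color'][:,:,::-1])
    np.savez('last_'+n,**{k:np.array(v) for k,v in s.items()})
    return s
def cloud(s):
    h,w=s['depth'].shape
    u,v=np.meshgrid(np.arange(w),np.arange(h))
    p=cv2.undistortPoints(np.stack([u,v],-1).reshape(-1,1,2).astype(float),np.array(s['K']),np.array(s['D'])).reshape(h,w,2)
    c=np.dstack([p,np.ones((h,w))])*s['depth'][...,None]
    T=np.array(s['cam_to_world']); P=c@T[:3,:3].T+T[:3,3]
    P[s['depth']==0]=np.nan
    return P
E
python3 - <<'E'
from h import *
np.set_printoptions(precision=4,suppress=True)
snap('scene','s1.png'); snap('top','t1.png')
print(manip.get_state())
E
```

```text
{'t': 0.1, 'joints': array([-1.3451,  0.4777,  0.0223,  1.5563, -0.0115,  1.1093, -0.0831]), 'joint_vel': array([ 0.0007, -0.0024,  0.0019, -0.0025,  0.0005,  0.0014, -0.    ]), 'joint_efforts': array([  0.004 , -59.7762,   1.6134, -28.1958,   0.0128,   0.005 ,
        -0.    ]), 'ee_pos': array([0.221 , 0.6373, 0.2554]), 'orientation': array([[-0.0004,  0.3276,  0.9448],
       [-0.0016,  0.9448, -0.3276],
       [-1.    , -0.0016,  0.0001]]), 'contact_force': array([-0.1282, -0.019 ,  0.5305]), 'moment': array([-0.0102, -0.0049,  0.0025]), 'gripper_width': 0.08559781768461115}
```

View pics/s1.png

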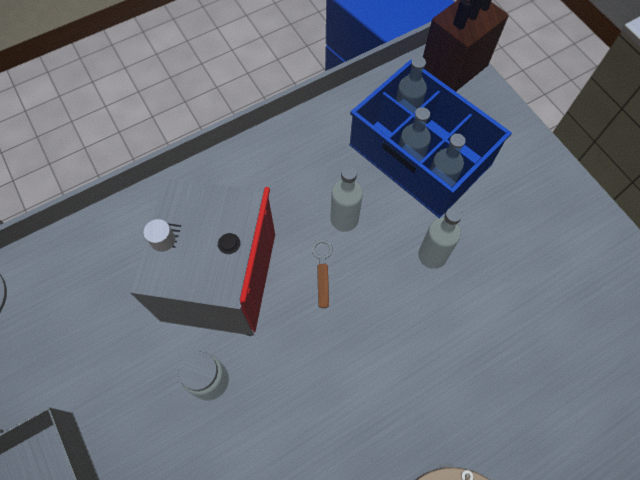

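View pics/t1.png

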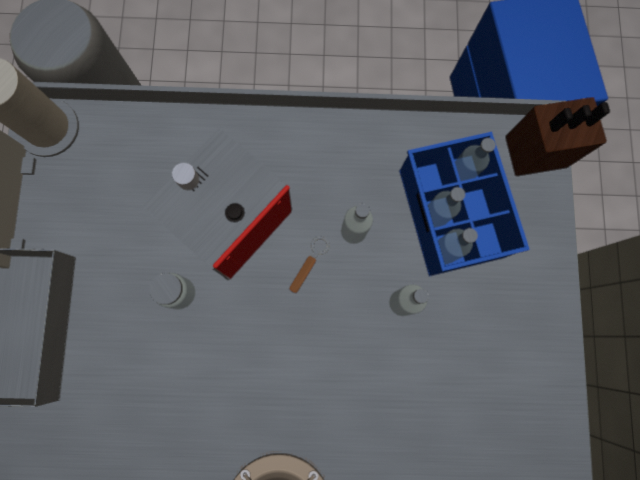

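The scene view shows the red lip from (266,190) to (244,300) with the black button at (229,243). In the top view the button is at (235,212), the red lip runs (290,190) to (218,270), the tin is at (184,174), and the opener and a bottle stand in front of the bin. Next I measure these.

```bash
cat > m.py <<'E'
from h import *
np.set_printoptions(precision=4,suppress=True)
for n in ['top','scene']:
    s=np.load(f'last_{n}.npz'); P=cloud(s); c=s['color'].astype(int); r,g,b=c[...,0],c[...,1],c[...,2]
    print(n,'cam',s['cam_to_world'][:3,3])
    red=(r>110)&(g<60)&(b<60)
    p=P[red]; p=p[np.isfinite(p[:,0])]
    top=p[p[:,2]>0.222]
    print('red z',np.percentile(p[:,2],[1,50,99]),len(top))
    rc=cv2.minAreaRect((top[:,:2]*1000).astype(np.float32)); print('lip',rc, cv2.boxPoints(rc))
    u0,v0=(235,212) if n=='top' else (229,243)
    m=np.zeros(red.shape,bool); m[v0-18:v0+18,u0-18:u0+18]=1
    q=P[m&(r<50)&(g<50)&(b<50)]; q=q[np.isfinite(q[:,0])]; q2=q[q[:,2]>0.206]
    print('button',len(q),len(q2),np.median(q2,0),(q2.min(0)+q2.max(0))/2,np.ptp(q2,axis=0))
    hs=P[(P[...,2]>0.195)&(P[...,2]<0.205)]
    d=np.linalg.norm(hs[:,:2]-q2[:,:2].mean(0),axis=1); hs=hs[d<0.2]; print('sheet',len(hs),cv2.minAreaRect((hs[:,:2]*1000).astype(np.float32)))
    for nm,(u,v) in (dict(bottle1=(358,215),bottle2=(413,297),openerh=(303,275),ring=(319,238),tin=(184,174),jar=(168,290)) if n=='top' else {}).items():
        print(nm,np.nanmedian(P[v-3:v+4,u-3:u+4].reshape(-1,3),0))
E
python3 m.py
```

```text
top cam [ 0.3745 -0.0563  1.1507]
red z [0.1912 0.2291 0.233 ] 487
lip ((577.7025756835938, 61.495208740234375), (9.982033729553223, 209.9347686767578), 50.55308151245117) [[493.4742 124.3335]
 [655.5887  -9.0513]
 [661.9309  -1.3431]
 [499.8164 132.0417]]
button 258 178 [0.6083 0.0984 0.2117] [0.6087 0.0988 0.2111] [0.028  0.0284 0.0101]
sheet 9334 ((640.848876953125, 136.6468048095703), (196.7168426513672, 224.8402099609375), 50.61761474609375)
bottle1 [ 0.6138 -0.1462  0.2007]
bottle2 [ 0.4529 -0.2586  0.1919]
openerh [ 0.5114 -0.0372  0.0143]
ring [ 0.601  -0.0723  0.0031]
tin [0.6723 0.1937 0.2419]
jar [0.4595 0.2432 0.1152]
scene cam [0.2168 0.1472 1.0798]
red z [0.1893 0.2293 0.233 ] 606
lip ((578.4082641601562, 60.4857177734375), (9.522297859191895, 212.14666748046875), 50.417762756347656) [[493.6227 124.4046]
 [657.1264 -10.7721]
 [663.1938  -3.4332]
 [499.6901 131.7435]]
button 297 212 [0.6093 0.0991 0.2121] [0.6097 0.0989 0.2111] [0.0286 0.0291 0.0098]
sheet 11720 ((642.5221557617188, 136.74853515625), (195.4684295654297, 226.7359619140625), 50.779319763183594)
```

>>> arm_command --series '[{"x":-4,"roll":6.8,"gripper":-0.65},{"x":-4,"roll":6.8,"gripper":-0.65},{"x":-3,"roll":6.8,"gripper":-0.65},{"gripper":-0.65}]' --newtons 40

```text
invalid input at $.series[0]: expected keys gripper, x, y, z, roll
```

```bash
cat > st.py <<'E'
from h import *
import sys
np.set_printoptions(precision=4,suppress=True)
s=manip.get_state(); R=s['orientation']; w=float(sys.argv[1]) if len(sys.argv)>1 else s['gripper_width']
hx=np.array([.636,.772,0]); B=np.array([.609,.0989,.212])
print('t',s['t'],'pos',s['ee_pos'],'w',s['gripper_width'],'F',s['contact_force'])
print('y',R[:,1],'roll need deg',np.degrees(np.arctan2(R[1,1],R[0,1])-np.arctan2(.772,.636)))
T=B-hx*(w/2+.00725)
print('target',T,'delta tool cm',100*R.T@(T-s['ee_pos']), 'pos rel button along f, mm',-1000*(s['ee_pos']-B)@hx)
E
python3 st.py; python3 - <<'E'
from h import *
P=cloud(np.load('last_top.npz')); a=np.array([.22,.638]); b=np.array([.582,.066])
u=(b-a)/np.linalg.norm(b-a); q=P.reshape(-1,3); q=q[np.isfinite(q[:,0])]; d=q[:,:2]-a
m=(abs(d@np.array([-u[1],u[0]]))<.12)&(d@u>-.1)&(d@u<.5); print(q[m][:,2].max(), q[m][q[m][:,2].argmax()])
E
```

```text
t 0.1 pos [0.221  0.6373 0.2554] w 0.08559781768461115 F [-0.1282 -0.019   0.5305]
y [ 0.3276  0.9448 -0.0016] roll need deg 20.359729397545788
target [0.5772 0.0603 0.212 ] delta tool cm [  4.4201 -42.8428  52.5542] pos rel button along f, mm -168.86464712673376
0.12058663519503088 [0.42989365 0.24523143 0.12058664]
```

Every row needs all five keys. The path is clear up to 0.12 m.

>>> arm_command --series '[{"x":-4,"y":0,"z":0,"roll":6.8,"gripper":-0.65},{"x":-4,"y":0,"z":0,"roll":6.8,"gripper":-0.65},{"x":-3,"y":0,"z":0,"roll":6.8,"gripper":-0.65},{"x":0,"y":0,"z":0,"roll":0,"gripper":-0.65}]' --newtons 40

```text
t: 0.5
ee_pos: [0.2207, 0.6358, 0.3651]
orientation: [[-0.003, 0.647, 0.762], [-0.01, 0.762, -0.647], [-1.0, -0.009, 0.004]]
contact_force: [-0.3, 0.5, -0.5]
gripper_width: 0.0704
```

```bash
python3 st.py
```

```text
t 0.5 pos [0.2207 0.6358 0.3651] w 0.07041541374730285 F [-0.3442  0.481  -0.4836]
y [ 0.6474  0.7621 -0.0094] roll need deg -0.86581663223499
target [0.582  0.0661 0.212 ] delta tool cm [ 15.7645 -19.8767  64.3494] pos rel button along f, mm -167.49266513256163
```

>>> arm_command --series '[{"x":0,"y":-1.5,"z":4.7,"roll":-0.8,"gripper":-0.65},{"x":0,"y":-1.5,"z":4.7,"roll":0,"gripper":-0.65},{"x":0,"y":-1.5,"z":4.7,"roll":0,"gripper":-0.65},{"x":0,"y":-1.5,"z":4.7,"roll":0,"gripper":-0.65},{"x":0,"y":-1.5,"z":4.7,"roll":0,"gripper":-0.65}]'

```text
t: 1.0
ee_pos: [0.3501, 0.4289, 0.361]
orientation: [[-0.008, 0.62, 0.785], [-0.013, 0.784, -0.62], [-1.0, -0.015, 0.002]]
contact_force: [1.0, 0.1, -0.7]
gripper_width: 0.0707
```

>>> arm_command --series '[{"x":0,"y":-1.5,"z":4.7,"roll":0,"gripper":-0.65},{"x":0,"y":-1.5,"z":4.7,"roll":0,"gripper":-0.65},{"x":0,"y":-1.5,"z":4.7,"roll":0,"gripper":-0.65},{"x":0,"y":-1.5,"z":4.7,"roll":0,"gripper":-0.65},{"x":0,"y":0,"z":0,"roll":0,"gripper":-0.65}]'

```text
t: 1.5
ee_pos: [0.4628, 0.2539, 0.3586]
orientation: [[-0.01, 0.625, 0.781], [-0.019, 0.781, -0.625], [-1.0, -0.021, 0.004]]
contact_force: [-0.6, -1.3, -0.2]
gripper_width: 0.0707
```

```bash
python3 st.py
```

```text
t 1.5 pos [0.4628 0.2539 0.3586] w 0.07067723081789454 F [-0.5847 -1.3474 -0.2352]
y [ 0.6246  0.7807 -0.0211] roll need deg 0.821052502237795
target [0.5819 0.066  0.212 ] delta tool cm [14.8899 -6.9183 20.9788] pos rel button along f, mm -26.672990745739813
```

>>> arm_command --series '[{"x":0,"y":-1.5,"z":4.5,"roll":0.8,"gripper":-0.65},{"x":0,"y":-1.5,"z":4.5,"roll":0,"gripper":-0.65},{"x":0,"y":-1.5,"z":4.5,"roll":0,"gripper":-0.65},{"x":0,"y":-1.5,"z":4.5,"roll":0,"gripper":-0.65},{"x":0,"y":-0.7,"z":2.5,"roll":0,"gripper":-0.65}]'

```text
t: 2.0
ee_pos: [0.5764, 0.076, 0.356]
orientation: [[-0.017, 0.625, 0.78], [-0.02, 0.78, -0.626], [-1.0, -0.026, -0.001]]
contact_force: [-0.5, 0.5, 0.6]
gripper_width: 0.07
```

>>> arm_command --series '[{"x":0,"y":0,"z":0,"roll":0,"gripper":-0.65}]'

```text
t: 2.1
ee_pos: [0.5774, 0.0719, 0.3551]
orientation: [[-0.017, 0.629, 0.777], [-0.022, 0.777, -0.63], [-1.0, -0.028, 0.0]]
contact_force: [-0.2, 0.1, -0.5]
gripper_width: 0.0706
```

```bash
python3 st.py; python3 -c "
from h import *
snap('scene','s2.png')"
```

```text
t 2.1 pos [0.5774 0.0719 0.3551] w 0.0706263018330002 F [-0.2073  0.1221 -0.4908]
y [ 0.6295  0.7765 -0.0279] roll need deg 0.4525554316541232
target [0.5819 0.066  0.212 ] delta tool cm [14.3119  0.2287  0.7171] pos rel button along f, mm 40.93317197812755
```

View pics/s2.png

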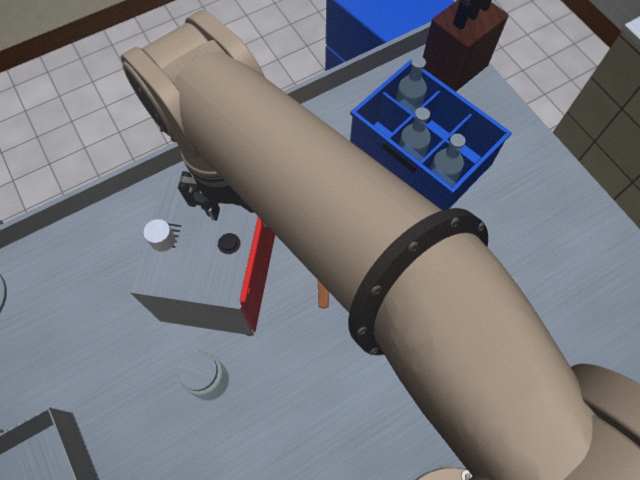

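The arm is over the box and one finger shows at (210,212), heading for the button at (229,243). I descend to just above it.

>>> arm_command --series '[{"x":3.5,"y":0.2,"z":0.5,"roll":0.4,"gripper":-0.65},{"x":3.5,"y":0,"z":0.2,"roll":0,"gripper":-0.65},{"x":2.5,"y":0,"z":0,"roll":0,"gripper":-0.65},{"x":0,"y":0,"z":0,"roll":0,"gripper":-0.65},{"x":0,"y":0,"z":0,"roll":0,"gripper":-0.65}]'

```text
t: 2.65
ee_pos: [0.5787, 0.0778, 0.2559]
orientation: [[-0.021, 0.624, 0.781], [-0.017, 0.781, -0.625], [-1.0, -0.026, -0.005]]
contact_force: [-0.2, -1.1, 0.4]
gripper_width: 0.0705
```

```bash
python3 st.py; python3 -c "
from h import *
s=snap('scene'); a=s['color'][150:300,130:330,::-1]; b=snap('top')['color'][130:280,150:350,::-1]
cv2.imwrite('pics/c3.png',np.vstack([cv2.resize(x,(760,290) if 0 else (400,300),interpolation=cv2.INTER_CUBIC) for x in (a,b)]))"
```

```text
t 2.65 pos [0.5787 0.0778 0.2559] w 0.07047955234922144 F [-0.1553 -1.0943  0.4003]
y [ 0.6244  0.7807 -0.0265] roll need deg 0.8291899434743705
target [0.582  0.0661 0.212 ] delta tool cm [ 4.4017 -0.5994  1.0099] pos rel button along f, mm 35.49275761501612
```

View pics/c3.png

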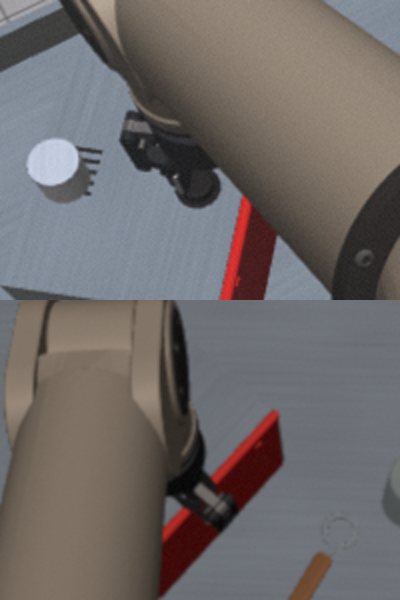

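Finger one is over the button in the upper crop at (200,187). The other is in front of the red lip in the lower crop at (222,512). I correct the roughly 1 cm lateral offset.

>>> arm_command --series '[{"x":0,"y":-0.6,"z":1.0,"roll":0.8,"gripper":-0.65},{"x":0,"y":0,"z":0,"roll":0,"gripper":-0.65},{"x":0,"y":0,"z":0,"roll":0,"gripper":-0.65}]'

```text
t: 3.05
ee_pos: [0.5853, 0.0664, 0.2602]
orientation: [[-0.014, 0.636, 0.772], [-0.015, 0.771, -0.636], [-1.0, -0.02, -0.001]]
contact_force: [-0.5, -0.2, -0.7]
gripper_width: 0.0704
```

```bash
python3 st.py
```

```text
t 3.05 pos [0.5853 0.0664 0.2602] w 0.070356367714584 F [-0.5269 -0.2398 -0.6966]
y [ 0.636   0.7715 -0.0205] roll need deg -0.017974682585115184
target [0.582  0.0661 0.212 ] delta tool cm [ 4.8244 -0.1293 -0.2284] pos rel button along f, mm 40.16944134751176
```

>>> arm_command --series '[{"x":0.8,"y":-0.2,"z":-0.2,"roll":0,"gripper":-0.65},{"x":0.5,"y":0,"z":0,"roll":0,"gripper":-0.65},{"x":0,"y":0,"z":0,"roll":0,"gripper":-0.65},{"x":0,"y":0,"z":0,"roll":0,"gripper":-0.65}]'

```text
t: 3.45
ee_pos: [0.5822, 0.0656, 0.2467]
orientation: [[-0.013, 0.637, 0.771], [-0.015, 0.771, -0.637], [-1.0, -0.02, -0.001]]
contact_force: [0.7, 0.0, 0.5]
gripper_width: 0.0701
```

```bash
python3 st.py
```

```text
t 3.45 pos [0.5822 0.0656 0.2467] w 0.0701420049277939 F [0.6659 0.022  0.5344]
y [ 0.6365  0.771  -0.0196] roll need deg -0.05983610347704685
target [0.5821 0.0662 0.212 ] delta tool cm [ 3.4698  0.1144 -0.047 ] pos rel button along f, mm 42.80737954988992
```

>>> arm_command --series '[{"x":0.5,"y":0,"z":0,"roll":0,"gripper":-0.65},{"x":0.3,"y":0,"z":0,"roll":0,"gripper":-0.65},{"x":0,"y":0,"z":0,"roll":0,"gripper":-0.65}]'

```text
t: 3.75
ee_pos: [0.582, 0.0657, 0.2378]
orientation: [[-0.013, 0.636, 0.771], [-0.015, 0.771, -0.636], [-1.0, -0.02, -0.001]]
contact_force: [0.6, 0.4, 0.5]
gripper_width: 0.0707
```

>>> arm_command --series '[{"x":0.4,"y":0,"z":0,"roll":0,"gripper":-0.65},{"x":0,"y":0,"z":0,"roll":0,"gripper":-0.65}]'

```text
t: 3.95
ee_pos: [0.5819, 0.0657, 0.2334]
orientation: [[-0.013, 0.636, 0.771], [-0.015, 0.771, -0.636], [-1.0, -0.02, -0.001]]
contact_force: [0.1, 0.4, -0.2]
gripper_width: 0.0705
```

>>> arm_command --series '[{"x":0.4,"y":0,"z":0,"roll":0,"gripper":-0.65},{"x":0,"y":0,"z":0,"roll":0,"gripper":-0.65}]'

```text
t: 4.15
ee_pos: [0.5823, 0.0657, 0.2293]
orientation: [[-0.012, 0.636, 0.771], [-0.015, 0.771, -0.636], [-1.0, -0.019, -0.0]]
contact_force: [-0.8, -0.3, 0.1]
gripper_width: 0.0703
```

>>> arm_command --series '[{"x":0.3,"y":0,"z":0,"roll":0,"gripper":-0.65},{"x":0,"y":0,"z":0,"roll":0,"gripper":-0.65}]'

```text
t: 4.35
ee_pos: [0.5823, 0.0656, 0.2264]
orientation: [[-0.012, 0.636, 0.771], [-0.014, 0.771, -0.636], [-1.0, -0.019, -0.0]]
contact_force: [0.5, -0.4, 0.2]
gripper_width: 0.0702
```

>>> arm_command --series '[{"x":0.3,"y":0,"z":0,"roll":0,"gripper":-0.65},{"x":0,"y":0,"z":0,"roll":0,"gripper":-0.65}]'

```text
t: 4.55
ee_pos: [0.5823, 0.0655, 0.2235]
orientation: [[-0.012, 0.636, 0.771], [-0.014, 0.771, -0.636], [-1.0, -0.019, -0.0]]
contact_force: [-1.6, -0.7, 1.3]
gripper_width: 0.0705
```

```bash
python3 st.py; python3 -c "
from h import *
s=snap('scene'); a=s['color'][190:290,140:290,::-1]; b=snap('top')['color'][160:260,170:320,::-1]
cv2.imwrite('pics/c4.png',np.vstack([cv2.resize(x,(450,300),interpolation=cv2.INTER_CUBIC) for x in (a,b)]))"
```

```text
t 4.55 pos [0.5823 0.0655 0.2235] w 0.07049234906239894 F [-1.6337 -0.7019  1.3289]
y [ 0.6363  0.7712 -0.0185] roll need deg -0.04287309042992152
target [0.582  0.0661 0.212 ] delta tool cm [ 1.1506  0.0411 -0.0625] pos rel button along f, mm 42.71481872386197
```

View pics/c4.png

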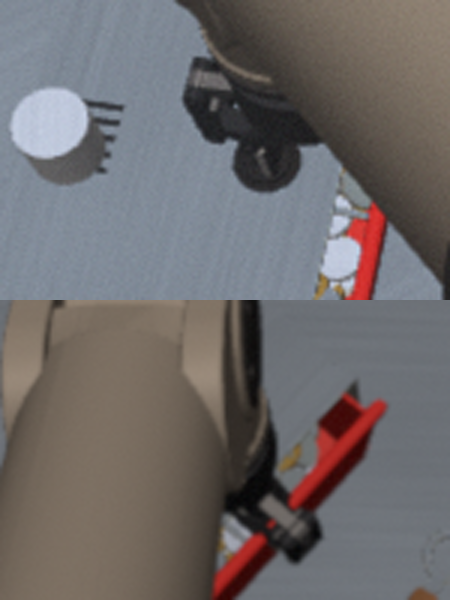

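The bin has sprung out slightly and rests against the front finger, with caps visible behind the lip, while the other finger still sits on the button. I press a little more and hold.

>>> arm_command --series '[{"x":0.15,"y":0,"z":0,"roll":0,"gripper":-0.65},{"x":0,"y":0,"z":0,"roll":0,"gripper":-0.65},{"x":0,"y":0,"z":0,"roll":0,"gripper":-0.65},{"x":0,"y":0,"z":0,"roll":0,"gripper":-0.65},{"x":0,"y":0,"z":0,"roll":0,"gripper":-0.65}]'

```text
t: 5.15
ee_pos: [0.5823, 0.0655, 0.2226]
orientation: [[-0.012, 0.636, 0.771], [-0.014, 0.771, -0.636], [-1.0, -0.018, -0.0]]
contact_force: [-1.2, -0.3, 3.0]
gripper_width: 0.0702
```

```bash
cat > lip.py <<'E'
from h import *
np.set_printoptions(precision=4,suppress=True)
hx=np.array([.636,.772,0]); B=np.array([.609,.0989,0]); l=np.array([.772,-.636,0])
for n in ('scene','top'):
    s=snap(n); P=cloud(s); c=s['color'].astype(int)
    red=(c[...,0]>110)&(c[...,1]<60)&(c[...,2]<60)
    q=P[red]; q=q[np.isfinite(q[:,0])]; d=q-B; f=-d@hx; y=d@l
    ok=(abs(y)<.115)&(f>.02)&(f<.25); q=q[ok]; f=f[ok]
    zt=np.percentile(q[:,2],97) if len(q) else 0
    t=q[:,2]>zt-.004
    if t.sum(): m=np.median(f[t]); print(n,len(q),'lip top z',zt,'f mm',m*1000,'theta',np.arcsin(min(1,(m-.049)/.216)))
E
python3 st.py; python3 lip.py
```

```text
t 5.15 pos [0.5823 0.0655 0.2226] w 0.0701882970102376 F [-1.1958 -0.3278  3.0429]
y [ 0.6363  0.7712 -0.0181] roll need deg -0.04309631467607188
target [0.5821 0.0662 0.212 ] delta tool cm [ 1.0605  0.0573 -0.0639] pos rel button along f, mm 42.74675439816029
scene 292 lip top z 0.22974114301636514 f mm 72.97932738968296 theta 0.11124471202187741
top 348 lip top z 0.23112884728100552 f mm 73.47548939204793 theta 0.11355634592464756
```

Caught at θ≈0.11. I press 1 mm more and hold, then raise off the button.

>>> arm_command --series '[{"x":0.1,"y":0,"z":0,"roll":0,"gripper":-0.65},{"x":0,"y":0,"z":0,"roll":0,"gripper":-0.65},{"x":0,"y":0,"z":0,"roll":0,"gripper":-0.65},{"x":0,"y":0,"z":0,"roll":0,"gripper":-0.65},{"x":0,"y":0,"z":0,"roll":0,"gripper":-0.65}]'

```text
t: 5.75
ee_pos: [0.5824, 0.0655, 0.2218]
orientation: [[-0.012, 0.636, 0.771], [-0.014, 0.771, -0.636], [-1.0, -0.018, -0.0]]
contact_force: [-1.2, 0.1, 4.0]
gripper_width: 0.0708
```

>>> arm_command --series '[{"x":-0.4,"y":0,"z":0,"roll":0,"gripper":-0.65},{"x":-0.4,"y":0,"z":0,"roll":0,"gripper":-0.65},{"x":0,"y":0,"z":0,"roll":0,"gripper":-0.65},{"x":0,"y":0,"z":0,"roll":0,"gripper":-0.65}]'

```text
t: 6.15
ee_pos: [0.5823, 0.0653, 0.2301]
orientation: [[-0.012, 0.636, 0.771], [-0.014, 0.771, -0.637], [-1.0, -0.019, -0.0]]
contact_force: [-1.1, -0.5, -0.3]
gripper_width: 0.0707
```

```bash
python3 st.py; python3 lip.py
```

```text
t 6.15 pos [0.5823 0.0653 0.2301] w 0.070659333042169 F [-1.1278 -0.4973 -0.3262]
y [ 0.6365  0.7711 -0.0187] roll need deg -0.053920221002407794
target [0.5819 0.066  0.212 ] delta tool cm [ 1.8063  0.0663 -0.0732] pos rel button along f, mm 42.9251880923408
scene 308 lip top z 0.23032931415193836 f mm 73.2506890681771 theta 0.11250891960165352
top 348 lip top z 0.23044429473247693 f mm 73.81074677786138 theta 0.11511866463604413
```

>>> arm_command --series '[{"x":-0.15,"y":-0.3,"z":0,"roll":0,"gripper":-0.65},{"x":0,"y":-0.6,"z":0,"roll":0,"gripper":-0.65},{"x":0,"y":-0.6,"z":0,"roll":0,"gripper":-0.65},{"x":0,"y":-0.6,"z":0,"roll":0,"gripper":-0.65},{"x":0,"y":-0.5,"z":0,"roll":0,"gripper":-0.65}]'

```text
t: 6.75
ee_pos: [0.5628, 0.0427, 0.2303]
orientation: [[-0.016, 0.637, 0.771], [-0.016, 0.771, -0.637], [-1.0, -0.023, -0.002]]
contact_force: [-0.8, -0.9, -0.6]
gripper_width: 0.0701
```

```bash
python3 st.py; python3 lip.py
```

```text
t 6.75 pos [0.5628 0.0427 0.2303] w 0.07011501581004904 F [-0.8334 -0.879  -0.6143]
y [ 0.6367  0.7708 -0.0231] roll need deg -0.07523089467421329
target [0.5821 0.0662 0.212 ] delta tool cm [ 1.7601  3.084  -0.0129] pos rel button along f, mm 72.75991762452493
scene 657 lip top z 0.2237598687004307 f mm 102.39850078817759 theta 0.2498052732794558
top 461 lip top z 0.22364601661448283 f mm 104.44060451024454 theta 0.2595746403297382
```

>>> arm_command --series '[{"x":0.3,"y":-0.2,"z":0,"roll":0,"gripper":-0.65},{"x":0.3,"y":-0.3,"z":0,"roll":0,"gripper":-0.65},{"x":0.2,"y":-0.4,"z":0,"roll":0,"gripper":-0.65},{"x":0.1,"y":-0.4,"z":0,"roll":0,"gripper":-0.65},{"x":0,"y":-0.4,"z":0,"roll":0,"gripper":-0.65}]'

```text
t: 7.35
ee_pos: [0.5515, 0.0285, 0.2214]
orientation: [[-0.016, 0.637, 0.771], [-0.016, 0.771, -0.637], [-1.0, -0.023, -0.002]]
contact_force: [-1.2, -1.3, -0.7]
gripper_width: 0.0705
```

```bash
python3 st.py; python3 lip.py
```

```text
t 7.35 pos [0.5515 0.0285 0.2214] w 0.07046756807421026 F [-1.1912 -1.3375 -0.7112]
y [ 0.6368  0.7707 -0.0226] roll need deg -0.07915773657449501
target [0.582  0.0661 0.212 ] delta tool cm [ 0.8301  4.8584 -0.0471] pos rel button along f, mm 90.9003669970215
scene 1826 lip top z 0.2164009283438267 f mm 120.40238342065764 theta 0.3369038514731188
top 352 lip top z 0.3543956168014819 f mm 138.46716567161178 theta 0.4270635110689634
```

>>> arm_command --series '[{"x":0.1,"y":-0.4,"z":0,"roll":0,"gripper":-0.65},{"x":0,"y":-0.4,"z":0,"roll":0,"gripper":-0.65},{"x":0,"y":-0.4,"z":0,"roll":0,"gripper":-0.65},{"x":0.4,"y":-0.3,"z":0,"roll":0,"gripper":-0.65},{"x":0.5,"y":-0.3,"z":0,"roll":0,"gripper":-0.65}]'

```text
t: 7.95
ee_pos: [0.5393, 0.0129, 0.2123]
orientation: [[-0.015, 0.637, 0.771], [-0.017, 0.771, -0.637], [-1.0, -0.022, -0.001]]
contact_force: [-2.5, -2.1, 2.5]
gripper_width: 0.0706
```

```bash
python3 st.py; python3 lip.py
```

```text
t 7.95 pos [0.5393 0.0129 0.2123] w 0.07060386397992048 F [-2.548  -2.1077  2.5057]
y [ 0.637   0.7705 -0.0221] roll need deg -0.09774295203618641
target [0.5819 0.066  0.212 ] delta tool cm [-0.1199  6.808  -0.1031] pos rel button along f, mm 110.67978185372387
scene 2530 lip top z 0.20732645154321314 f mm 139.77387324115966 theta 0.43372016568432364
top 676 lip top z 0.20796981203568227 f mm 141.5164210199095 theta 0.44262920085898083
```

>>> arm_command --series '[{"x":0.1,"y":-0.4,"z":0,"roll":0,"gripper":-0.65},{"x":0.2,"y":-0.4,"z":0,"roll":0,"gripper":-0.65},{"x":0.2,"y":-0.4,"z":0,"roll":0,"gripper":-0.65},{"x":0.2,"y":-0.4,"z":0,"roll":0,"gripper":-0.65},{"x":0.2,"y":0,"z":0,"roll":0,"gripper":-0.65}]'

```text
t: 8.55
ee_pos: [0.5277, -0.0006, 0.202]
orientation: [[-0.016, 0.637, 0.771], [-0.017, 0.77, -0.637], [-1.0, -0.023, -0.001]]
contact_force: [-3.7, -4.2, 3.9]
gripper_width: 0.0704
```

```bash
python3 st.py; python3 lip.py; python3 -c "
from h import *
a=np.load('last_scene.npz')['color'][180:330,150:350,::-1]; b=np.load('last_top.npz')['color'][150:300,180:380,::-1]
cv2.imwrite('pics/c5.png',np.vstack([cv2.resize(x,(400,300),interpolation=cv2.INTER_CUBIC) for x in (a,b)]))"
```

```text
t 8.55 pos [ 0.5277 -0.0006  0.202 ] w 0.07035512661457734 F [-3.6553 -4.217   3.9455]
y [ 0.6371  0.7704 -0.0231] roll need deg -0.10699305454231955
target [0.582  0.0661 0.212 ] delta tool cm [-1.1944  8.5777 -0.0705] pos rel button along f, mm 128.50051798747407
scene 3078 lip top z 0.19662463314290315 f mm 157.33975163559572 theta 0.5254159863425115
top 639 lip top z 0.1976107064317068 f mm 158.00876124354807 theta 0.5289998950911018
```

View pics/c5.png

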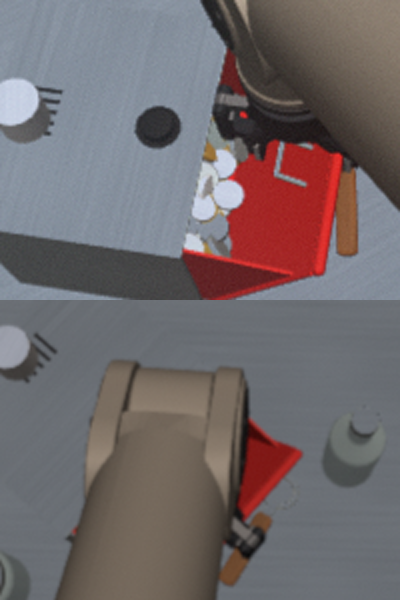

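The crops show the bin about 85% open against the front finger, with the button up and the bystanders in place. I lower the rest.

>>> arm_command --series '[{"x":0.2,"y":-0.4,"z":0,"roll":0,"gripper":-0.65},{"x":0.2,"y":-0.4,"z":0,"roll":0,"gripper":-0.65},{"x":0.2,"y":-0.4,"z":0,"roll":0,"gripper":-0.65},{"x":0.2,"y":-0.3,"z":0,"roll":0,"gripper":-0.65},{"x":0,"y":-0.3,"z":0,"roll":0,"gripper":-0.65}]'

```text
t: 9.15
ee_pos: [0.5169, -0.0131, 0.1938]
orientation: [[-0.013, 0.636, 0.772], [-0.015, 0.772, -0.636], [-1.0, -0.02, -0.001]]
contact_force: [-0.7, 0.1, -0.1]
gripper_width: 0.0708
```

```bash
python3 st.py; python3 lip.py
```

```text
t 9.15 pos [ 0.5169 -0.0131  0.1938] w 0.07079810027077128 F [-0.6623  0.1314 -0.0668]
y [ 0.6357  0.7717 -0.0197] roll need deg 0.005369655938261755
target [0.5819 0.066  0.212 ] delta tool cm [-2.0224 10.1981 -0.0153] pos rel button along f, mm 145.05384868379238
scene 3445 lip top z 0.187934017441706 f mm 169.31577021846817 theta 0.5907901954803401
top 520 lip top z 0.1894966905538134 f mm 170.4359637736503 theta 0.5970478911993944
```

Contact is gone, so the bin is on its stop. I move a bit forward for clearance, then straight up.

>>> arm_command --series '[{"x":0,"y":-0.8,"z":0,"roll":0,"gripper":-0.65},{"x":-0.5,"y":-0.4,"z":0,"roll":0,"gripper":-0.65},{"x":-2,"y":0,"z":0,"roll":0,"gripper":-0.65},{"x":-2,"y":0,"z":0,"roll":0,"gripper":-0.65},{"x":-3,"y":0,"z":0,"roll":0,"gripper":-0.65}]'

```text
t: 9.75
ee_pos: [0.5072, -0.0228, 0.2695]
orientation: [[-0.019, 0.636, 0.771], [-0.016, 0.771, -0.637], [-1.0, -0.024, -0.004]]
contact_force: [0.6, 0.2, 0.0]
gripper_width: 0.0704
```

>>> arm_command --series '[{"x":-4,"y":0,"z":0,"roll":0,"gripper":-0.65},{"x":-4,"y":0,"z":0,"roll":0,"gripper":-0.65},{"x":-4,"y":0,"z":-3,"roll":0,"gripper":-0.65},{"x":-3,"y":0,"z":-4,"roll":0,"gripper":-0.65},{"x":0,"y":0,"z":-4,"roll":0,"gripper":-0.65}]'

```text
t: 10.25
ee_pos: [0.4265, 0.0459, 0.4304]
orientation: [[-0.009, 0.645, 0.764], [-0.015, 0.764, -0.646], [-1.0, -0.017, 0.002]]
contact_force: [-0.0, 0.9, -0.3]
gripper_width: 0.0704
```

```bash
python3 st.py; python3 lip.py; python3 -c "
from h import *
a=np.load('last_scene.npz')['color'][...,::-1]
cv2.imwrite('pics/s6.png',a)"
```

```text
t 10.25 pos [0.4265 0.0459 0.4304] w 0.0703594271137009 F [-0.0355  0.9464 -0.2935]
y [ 0.6455  0.7636 -0.0172] roll need deg -0.7257944480103654
target [0.582  0.0661 0.212 ] delta tool cm [21.6646 11.9608 10.5151] pos rel button along f, mm 157.00090242061623
scene 2694 lip top z 0.1878004932453541 f mm 169.39215299158997 theta 0.5912160523549947
top 4071 lip top z 0.1880242191973659 f mm 170.21847996981572 theta 0.5958308963824639
```

View pics/s6.png

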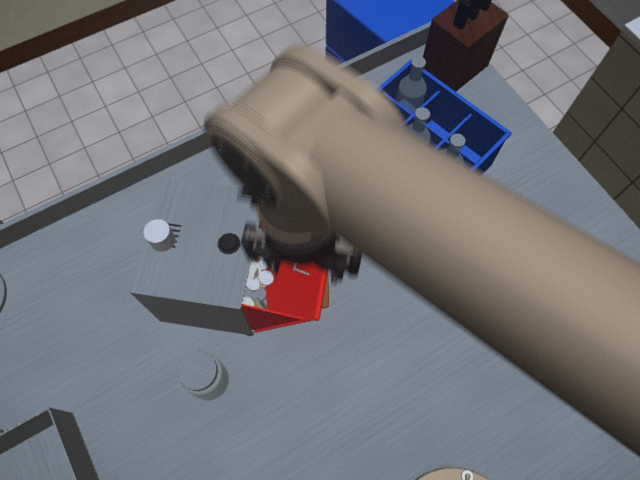

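The hand is clear, the bin lies fully open with its lip at the same place as before withdrawal, the button is up, and the jar, tin and crate stand in place. I let it settle and hand in.

>>> arm_command --series '[{"x":0,"y":0,"z":0,"roll":0,"gripper":-0.65},{"x":0,"y":0,"z":0,"roll":0,"gripper":-0.65},{"x":0,"y":0,"z":0,"roll":0,"gripper":-0.65}]'

```text
t: 10.65
ee_pos: [0.4234, 0.0469, 0.4281]
orientation: [[-0.013, 0.64, 0.768], [-0.014, 0.768, -0.64], [-1.0, -0.019, -0.001]]
contact_force: [0.0, -0.5, -0.5]
gripper_width: 0.0706
```

```bash
python3 lip.py; python3 -c "
from h import *
print(manip.get_state()['joint_vel'].round(3)); print(manip.close_job())"
```

```text
scene 2543 lip top z 0.18752800095161434 f mm 169.36611430187864 theta 0.5910708651762028
top 3939 lip top z 0.18806263244387653 f mm 169.9866267416305 theta 0.594534598132561
[-0.003  0.002 -0.005  0.001  0.     0.    -0.001]
the job is handed in; nothing more can be done
None
```

The bin is open on its stop and the job is handed in at about 10.8 s of the 43 s. No verdict was reported, so this rests on my own checks.

**What I did:** one finger pressed the button while the other stood in front of the lip. The bin sprang out and stopped against that finger at about 0.11 rad. I held it there for over a second, with 3–4 N on the button finger. Then I lifted off the button, let the bin down in small steps and took the hand away upwards. The gripper stayed about 70 mm open throughout, so the lip was never pinched.

**Last checks:**
- **Bin angle:** the lip did not move after I withdrew. Its height (about 188 mm) fits full opening at 0.62 rad. My estimate from its forward position read 0.591–0.595 rad, only just over the 0.59 limit. I think that figure is low because it picks up the rear edge of the tilted lip. Contact with the finger also disappeared where the stop should be.
- **Contact and button:** the force on the tool was down to noise, and the button looked up in the picture.
- **Bystanders:** the jar, tin and crate looked unmoved in the last picture. The arm hid the two bottles and most of the opener there. In the mid-way crops one bottle and the opener looked in place. The other bottle was not seen again after the first pictures, and none were re-measured.

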